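Sort the mixed-up containers on the repair bench's drip trays

TASK

The blue tin, the red-lidded jar and the green bottle are standing in one another's drip trays. Move them one at a time, parking one of them in the empty bare-metal tray on the way, until each stands upright and flat inside the tray of its own colour (the jar goes by its red lid), let go, with the metal tray empty again. Keep the full containers upright, set them down without dropping them, and leave the pliers, the tape roll and the steel bearing where they lie.

Things in the scene. Friction and masses are not known exactly. Their poses are not given: they have to be found in the camera images.
- blue_tin: Closed round tin, blue sides and blue lid with thin bright rims, loose: diameter 60 mm, 85 mm high, straight sides to grip all the way up; 0.18 to 0.35 kg. Origin: centre of its underside, z up along its axis.
- red_lid_jar: White jar with a red screw lid, loose: body diameter 60 mm, straight sides up to 60 mm, lid diameter 53 mm, 90 mm high in all; 0.15 to 0.31 kg. It belongs in the red tray. Origin: centre of its underside, z up along its axis.
- green_bottle: Green bottle with a narrow neck and green cap, loose: body diameter 58 mm, straight sides up to 70 mm, 115 mm high in all; 0.17 to 0.35 kg. Origin: centre of its underside, z up along its axis.
- blue_tray: Blue round drip tray, fixed to the bench: outer diameter 92 mm, inner diameter 84 mm, rim top 10 mm above the bench, flat inner floor 5 mm above the bench. Origin: centre of its underside, on the bench surface, z up.
- red_tray: Red round drip tray, fixed to the bench: outer diameter 92 mm, inner diameter 84 mm, rim top 10 mm above the bench, flat inner floor 5 mm above the bench. Origin: centre of its underside, on the bench surface, z up.
- green_tray: Green round drip tray, fixed to the bench: outer diameter 92 mm, inner diameter 84 mm, rim top 10 mm above the bench, flat inner floor 5 mm above the bench. Origin: centre of its underside, on the bench surface, z up.
- metal_tray: Bare grey-metal round drip tray, fixed to the bench: outer diameter 92 mm, inner diameter 84 mm, rim top 10 mm above the bench, flat inner floor 5 mm above the bench. Origin: centre of its underside, on the bench surface, z up. It is empty at the start: the free spot.
- pliers: Pliers with orange handles, loose, lying flat, about 170 mm long, 72 mm wide over the handles, 12 mm high. Origin: on the bench between the handles, about 85 mm from their ends; the jaws point along +x. To be left alone.
- tape_roll: Tan-brown roll of packing tape, loose, lying flat: outer diameter 84 mm, 48 mm high. Origin: centre of its underside. To be left alone.
- bearing: Steel bearing ring, loose, lying flat: outer diameter 52 mm, bore 20 mm, 15 mm high. Origin: centre of its underside. To be left alone.
Not all that is in view belongs to the job. What is meant by the green_bottle is not pink or purple, and is the larger of those in its own colour.

How it is judged:
By the outcome, as a careful person would: the job done as asked, in the order asked, and still so for the second after the job is handed in, with the robot touching nothing.
It also fails if it takes over 109 s, if anything falls off the work surface, if the arm or the gripper's body presses on something with over 40 N, if the wrist force passes 120 N, or if a joint passes its speed limit or range.

ROBOT

A 6-joint arm with a two-finger parallel gripper is mounted at the origin on the work surface. World frame = base frame: x ahead of the robot, y to its left, z up, the work surface at z = 0. Lengths are in mm, angles in rad, forces in N, time in s.
With the tool pointing down it reaches from about 350 to 975 mm from the base axis. Payload 7.1 kg.
Tool frame: the origin (TCP) lies on the front face of the gripper's body, between the roots of the fingers; the fingertips stand 80 mm ahead of it and the grasp point (between the pads) lies 61 mm ahead of it (env.tips_ahead is the distance from the TCP to the fingertips, in mm); z points along the fingers, y is the line along which they close (so a half turn about z gives the same grasp; the last joint's range is limited). The gripper opens to 88 mm and grips with 3 to 60 N. Pads are 20 mm wide; open, the fingers measure 115 mm over their backs; the gripper's body (75 mm by 178 mm) begins 61 mm behind the grasp point.
Start: joints at [-1.235, 0.423, 1.63, -0, 1.089, -0.019], TCP at [217.144, -586.05, 302.675] pointing down, gripper open.
Joint ranges: [-3, 3], [-0.9, 2.11], [0.09, 2.58], [-1.31, 4.45], [0.11, 2.69], [-2.54, 2.54]. Speed limits (rad/s): [2.39, 2.39, 3.01, 3.14, 3.14, 3.14].

INTERFACE

Orientations are given as a unit quaternion [x, y, z, w].
In Python, from station import env, set_gripper, viewer, workorder gives the robot as it stands. Calls block until the motion is done:
- env.reach(position, orientation): joint-space move of the TCP to a pose.
- env.move_l(position, rot=None, rate=150, f_stop=None): straight line of the TCP; rot=None keeps the orientation; rate is the mean speed in mm/s. With f_stop (N) it stops when the force on the tool has changed by that much, and returns True; else False.
- env.move_joints(angles): joint-space move.
- set_gripper(opening): finger opening in mm; the grip force is fixed at half the most; returns when the fingers have stopped.
- env.hold(seconds).
- env.ik(position, orientation): joint angles nearest the present ones, or None.
- env.read_state(): the state.
- viewer.camera(name): name is "scene" or "top" or "wrist"; returns the picture (400x640x3 uint8, blue, green, red); there is no depth.
- viewer.camera_params(name): a dict with "fx", "fy", "cx", "cy" (pixels), "pose" (4x4, takes a point from camera to world coordinates); the wrist camera has in their place "tool_from_camera" (4x4, takes a point from camera to tool coordinates, whose origin is the TCP and whose axes are the flange's). Camera axes: x right, y up, looking along -z (the intrinsics and any distortion apply to the point x, -y, -z); pixel columns grow to the right and rows downward; lengths in mm; the calibration is good to about 2 mm. A picture is of the moment at which its call begins: read the wrist's pose just before it. camera_params takes no time and is no camera call.
A pose or a line that the arm cannot do raises env.IKError and nothing moves.
- workorder.sign_off(): hands the job in; it is judged then, once.
The state is a dict: "time_s": time; "qpos": joint angles; "dq": joint speeds; "tau": joint torques, N m; "tool_pos": TCP position; "orientation": TCP orientation; "force": force on the tool from outside, world axes, zero at the start; "wrist_torque": the same for the moment, N m; "width": finger opening in mm; "grip_force": force on a finger pad.
Only numpy, scipy, OpenCV 4.12 (cv2) and the standard library are available. Lean on these libraries where they do the work, as an engineer would, in place of code of your own. Each camera call takes 0.05 s, during which the arm holds its last target. There are 200 camera calls.

## Working session

There is one attempt and no reset: what is moved stays moved. The work goes in short steps, each a Python script; the robot and the scene stay as the last script left them, time stands still between calls to the robot, and variables do not carry over. Pictures are saved under pics/ and viewed, at most 14 in all, crops included, and the job is handed in when it is done.

```bash
ls; mkdir -p pics; python3 - <<'E'
from station import env, set_gripper, viewer, workorder
import cv2,numpy as np
for n in("scene","top"):
    cv2.imwrite(f"pics/{n}0.png",viewer.camera(n)); p=viewer.camera_params(n); print({k:(np.round(v,3).tolist()) if not isinstance(v,str) else v for k,v in p.items()})
print({k:np.round(v,3).tolist() for k,v in viewer.camera_params("wrist").items()})
s=env.read_state();print(s["time_s"],s["orientation"],s["force"],s["width"])
E
```

```text
pics
{'fx': 386.097, 'fy': 386.097, 'cx': 321.454, 'cy': 195.687, 'pose': [[-0.572, -0.498, 0.652, 1035.442], [0.82, -0.335, 0.464, 375.7], [-0.013, 0.8, 0.6, 520.594], [0.0, 0.0, 0.0, 1.0]]}
{'fx': 434.788, 'fy': 434.788, 'cx': 321.043, 'cy': 196.862, 'pose': [[0.025, 0.992, -0.12, 404.981], [-1.0, 0.026, -0.0, 6.831], [0.003, 0.12, 0.993, 926.362], [0.0, 0.0, 0.0, 1.0]]}
{'fx': 284.387, 'fy': 284.387, 'cx': 315.815, 'cy': 196.98, 'tool_from_camera': [[0.001, 0.969, 0.248, 68.613], [1.0, -0.001, -0.0, 0.067], [0.0, 0.248, -0.969, -82.176], [0.0, 0.0, 0.0, 1.0]]}
0.1 [ 9.84302648e-01  1.76487408e-01 -1.10812851e-04 -6.92725853e-04] [ 0.4667507  -0.20888953 -0.95090577] 87.87914118229642
```

View pics/scene0.png

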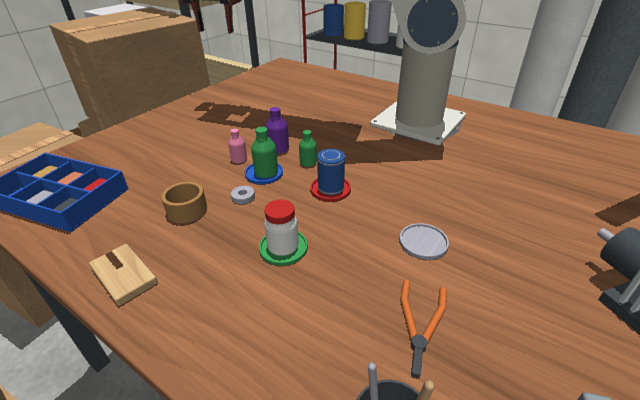

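View pics/top0.png

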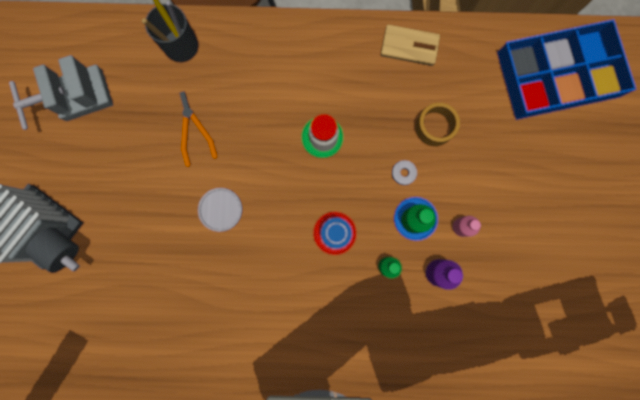

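The scene view shows the jar in the green tray (283,240), the tin in the red tray (331,178), the bottle in the blue tray (264,160), and the empty metal tray at (424,241). In the top view these are at about (322,135), (335,232), (416,218) and (220,210). The pink, purple and small green bottles are distractors near the blue tray.

```bash
cat > h.py <<'E'
import cv2,numpy as np
from station import env,set_gripper,viewer,workorder
from scipy.optimize import least_squares
from scipy.spatial.transform import Rotation as R
def ray(n,uv,P=None,T=None):
    P=P or viewer.camera_params(n); T=P["pose"] if T is None else T; T=np.array(T)
    uv=np.atleast_2d(uv).astype(float)
    d=np.c_[(uv[:,0]-P["cx"])/P["fx"],-(uv[:,1]-P["cy"])/P["fy"],-np.ones(len(uv))]@T[:3,:3].T
    return T[:3,3],d
def onz(n,uv,z,T=None):
    o,d=ray(n,uv,T=T); return (o+d*((z-o[2])/d[:,2])[:,None])[:,:2]
def mask(img,c):
    h,s,v=cv2.split(cv2.cvtColor(img,cv2.COLOR_BGR2HSV))
    if c=="red": m=((h<4)|(h>172))&(s>190)&(v>80)
    if c=="green": m=(h>50)&(h<85)&(s>110)&(v>40)
    if c=="blue": m=(h>98)&(h<122)&(s>110)&(v>50)
    if c=="grey": m=(s<45)&(v>110)
    if c=="purple": m=(h>122)&(h<155)&(s>80)
    if c=="pink": m=(h>155)&(h<176)&(s>50)&(s<180)&(v>120)
    return m.astype(np.uint8)
def blobs(img,c,amin=30):
    cs,_=cv2.findContours(mask(img,c),cv2.RETR_EXTERNAL,cv2.CHAIN_APPROX_NONE)
    return [k for k in cs if cv2.contourArea(k)>amin]
def circ(p,r):
    f=lambda q:np.hypot(*(p-q[:2]).T)-r
    s=least_squares(f,(p.max(0)+p.min(0))/2,loss="soft_l1",f_scale=1)
    return s.x,np.sqrt(np.mean(s.fun**2))
E
python3 - <<'E'
from h import *
for n in("top","scene"):
    im=cv2.imread(f"pics/{n}0.png")
    for c in("red","green","blue","grey","purple","pink"):
        for k in blobs(im,c):
            x,y,w,h=cv2.boundingRect(k)
            if n=="top" and not(180<x+w/2<490 and 100<y<300): continue
            if n=="scene" and not(120<y and 200<x<470): continue
            p=k[:,0,:]
            q,e=circ(onz(n,p,10),46)
            print(n,c,(x,y,w,h),cv2.contourArea(k),"tray fit",q.round(1),round(e,1))
im=cv2.imread("pics/top0.png")[90:300,180:500];cv2.imwrite("pics/crop0.png",cv2.resize(im,None,fx=2.5,fy=2.5,interpolation=cv2.INTER_CUBIC))
E
```

```text
top red (315, 213, 40, 40) 1198.5 tray fit [438.3 -26. ] 5.5
top red (312, 116, 24, 24) 423.0 tray fit [671.4 -28.9] 17.8
top green (379, 257, 22, 21) 337.0 tray fit [ 340.2 -118.5] 14.4
top green (402, 205, 33, 27) 677.0 tray fit [ 493.6 -195.1] 17.5
top green (302, 122, 41, 36) 397.5 tray fit [650.1   7.8] 8.1
top blue (322, 218, 29, 30) 626.5 tray fit [454.8 -37.6] 18.2
top blue (394, 198, 43, 42) 1347.5 tray fit [ 475.5 -193.3] 2.3
top grey (199, 188, 43, 43) 1392.5 tray fit [484.1 220.4] 1.6
top grey (392, 161, 25, 24) 422.0 tray fit [ 607.1 -161.7] 17.9
top grey (310, 133, 27, 13) 86.0 tray fit [680.7   4.2] 4.3
top purple (426, 260, 37, 29) 768.5 tray fit [ 344.5 -250.1] 16.6
top pink (460, 217, 20, 19) 271.5 tray fit [ 428.3 -328.6] 13.3
scene red (265, 200, 29, 24) 503.5 tray fit [562.5 -51. ] 14.4
scene red (311, 179, 39, 22) 260.5 tray fit [444.  -20.6] 8.6
scene green (259, 232, 48, 34) 573.5 tray fit [650.3  10.9] 10.3
scene green (299, 130, 18, 36) 436.0 tray fit [ 329.9 -170. ] 28.5
scene green (252, 127, 26, 51) 911.0 tray fit [ 410.1 -251.6] 51.0
scene blue (245, 164, 38, 20) 287.0 tray fit [ 480.1 -190.3] 10.2
scene blue (318, 161, 27, 32) 614.0 tray fit [405.7 -44. ] 12.6
scene blue (317, 149, 28, 15) 299.5 tray fit [ 334.8 -107.1] 12.6
scene grey (368, 362, 8, 9) 41.0 tray fit [737.4 300.4] 3.5
scene grey (400, 223, 49, 34) 1225.5 tray fit [484.2 221.8] 1.0
scene grey (265, 217, 32, 39) 857.0 tray fit [632.2  -8.2] 10.3
scene grey (231, 186, 23, 14) 230.5 tray fit [ 544.8 -148. ] 15.8
scene pink (229, 129, 16, 34) 325.0 tray fit [ 423.2 -341.5] 27.6
```

View pics/crop0.png

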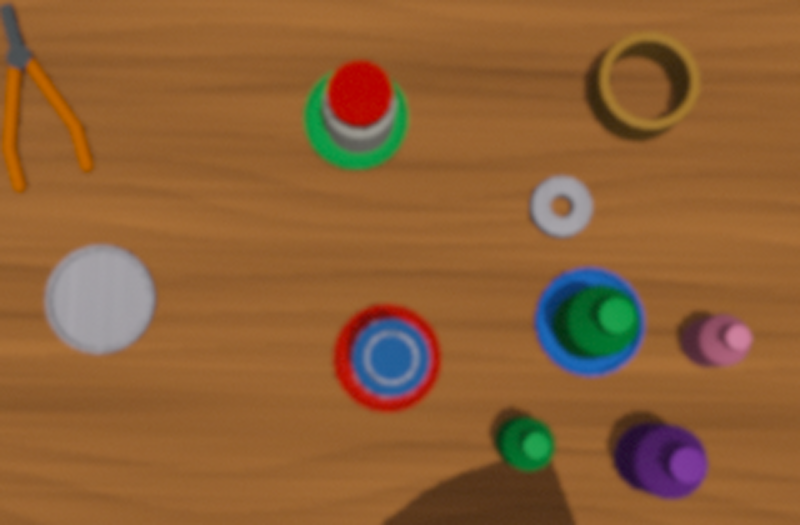

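The enlarged top view confirms it. Cap centres in full-image pixels are: tin (336.4,232.8), jar lid (324.4,127.2), bottle (426.4,216.4), small green (394,268), purple (455,275) and pink (475,225).

```bash
python3 - <<'E'
from h import *
im=cv2.imread("pics/top0.png")
for c,b in(("red",(315,213)),("green",(302,122)),("blue",(394,198)),("grey",(199,188))):
    for k in blobs(im,c):
        if cv2.boundingRect(k)[:2]==b:
            p=cv2.convexHull(k)[:,0,:]; q,e=circ(onz("top",p,10),46); q2=circ(onz("top",p,10),44.5)[0]; print(c,q.round(1),round(e,2),q2.round(1))
print("axes: tin",onz("top",(336.4,232.8),90),"jar",onz("top",(324.4,127.2),95),"bottle",onz("top",(426.4,216.4),120))
sc=cv2.imread("pics/scene0.png")
for n,a,b in(("bottle",(426.4,216.4),(262,130.5)),("purple",(454.8,275.2),(275,110.5)),("sgreen",(394.4,268),(307.5,133)),("pink",(475.2,224.8),(236,131.5)),("tin",(336.4,232.8),(331.3,156)),("jar",(324.4,127.2),(279.5,209))):
    o1,d1=ray("top",a);o2,d2=ray("scene",b);A=np.c_[d1[0],-d2[0]];t=np.linalg.lstsq(A,o2-o1,rcond=None)[0]
    p,q=o1+d1[0]*t[0],o2+d2[0]*t[1];print(n,((p+q)/2).round(1),round(np.linalg.norm(p-q),1))
E
```

```text
red [437.  -22.8] 4.64 [438.9 -23.1]
green [647.6   7.7] 1.71 [646.4   8.2]
blue [ 475.6 -193.8] 1.55 [ 475.5 -193.3]
grey [483.8 220.7] 0.73 [484.2 220.2]
axes: tin [[437.37460061 -24.34882573]] jar [[643.3822986    3.79487537]] bottle [[ 470.90062028 -189.89259585]]
bottle [ 470.4 -189.6  116.7] 2.6
purple [ 363.1 -243.1  111.1] 2.8
sgreen [ 372.4 -135.9   83. ] 3.0
pink [ 458.6 -292.5   80. ] 5.2
tin [436.8 -23.5  88.2] 2.3
jar [643.7   4.5  91.9] 1.7
```

```bash
cat >> h.py <<'E'
YAW=0.785
Q=[np.cos(YAW/2),np.sin(YAW/2),0.,0.]
HI=265.
def st(t):
    s=env.read_state();print(t,round(s["time_s"],1),s["tool_pos"].round(1) if hasattr(s["tool_pos"],"round") else s["tool_pos"],"w",round(s["width"],1),"grip",round(s["grip_force"],1),"F",np.round(s["force"],1));return s
def pick(xy,z):
    env.reach([*xy,HI],Q); env.move_l([*xy,z+25],rate=180); env.move_l([*xy,z],rate=50)
    set_gripper(50); st("gripped"); env.move_l([*xy,z+15],rate=40); env.move_l([*xy,HI],rate=150)
    env.hold(.2); return st("lifted")["width"]>52
def place(xy,z):
    env.move_l([*xy,HI],rate=220); env.move_l([*xy,z+10],rate=150); env.hold(.3)
    hit=env.move_l([*xy,z-3],rate=15,f_stop=3); st(f"down hit={hit}")
    set_gripper(88); env.hold(.2); st("open"); env.move_l([*xy,z+30],rate=60); env.move_l([*xy,HI],rate=180)
def snap(tag,*ns):
    for n in ns: cv2.imwrite(f"pics/{n}{tag}.png",viewer.camera(n))
E
python3 - <<'E'
from h import *
for p in((437,-24),(484,220.5),(644,4),(471,-190)): print(env.ik([*p,110],Q).round(2) if env.ik([*p,110],Q) is not None else None)
if pick((437.2,-24),111): place((484,220.5),111)
snap(1,"top","scene")
E
```

```text
[-0.08  0.51  2.14 -0.    0.49  0.7 ]
[ 0.41  0.59  1.93 -0.    0.62  1.19]
[-0.01  0.7   1.67 -0.    0.77  0.77]
[-0.41  0.57  1.98 -0.    0.59  0.38]
gripped 4.3 [437.3 -24.  111.1] w 59.6 grip 30.0 F [-0.1  0.2  2.1]
lifted 6.1 [436.9 -24.  264.2] w 59.5 grip 30.0 F [ 0.3  0.5 -2.5]
down hit=True 9.5 [483.9 220.5 111. ] w 59.6 grip 30.0 F [0.2 0.2 4.2]
open 10.3 [483.3 220.2 110.6] w 87.8 grip 0.0 F [-0.5  0.6 -0.2]
```

```bash
python3 - <<'E'
from h import *
env.reach([430,330,300],Q); snap(2,"top","scene")
for n in("top","scene"):
    im=cv2.imread(f"pics/{n}2.png")
    for c in("red","blue","grey","green"):
        for k in blobs(im,c,200):
            x,y,w,h=cv2.boundingRect(k)
            if (n=="top" and 180<x<400 and 110<y<300) or (n=="scene" and 120<y and 200<x<470):
                q,e=circ(onz(n,cv2.convexHull(k)[:,0,:],10),46)
                if e<6: print(n,c,(x,y,w,h),q.round(1),round(e,1))
        
E
```

```text
top red (315, 213, 40, 40) [439.  -26.5] 4.8
top blue (394, 198, 43, 42) [ 475.4 -194.2] 1.6
top grey (199, 188, 43, 43) [483.7 221. ] 0.5
top green (302, 122, 41, 36) [647.6   7.7] 1.7
scene red (311, 176, 39, 25) [445.3 -20. ] 1.2
scene blue (245, 164, 38, 20) [ 480.9 -189.5] 2.2
scene grey (400, 225, 49, 34) [485.5 222.2] 1.3
scene green (259, 232, 48, 34) [651.3  11.9] 1.2
```

View pics/top2.png

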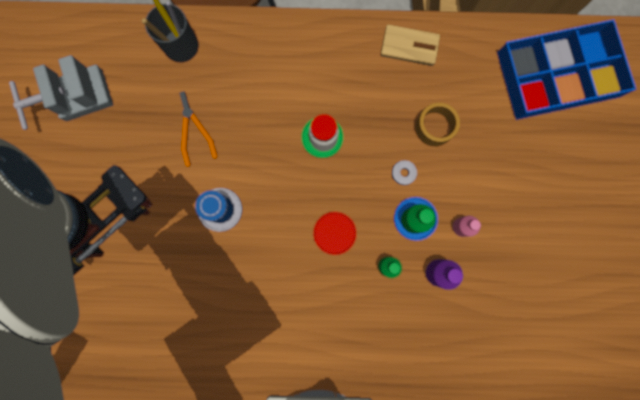

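The tin stands in the metal tray at (212,208) and the red tray is clear at (334,233). Next: jar to red, then bottle to green.

```bash
python3 - <<'E'
from h import *
print(onz("top",(334.7,232.7),10))
env.reach([484,220,HI],Q)
if pick((643.6,4),106):
    place((440,-24.5),106)
    env.reach([450,150,300],Q); snap(3,"top","scene")
    im=cv2.imread("pics/top3.png")
    for k in blobs(im,"green",200):
        q,e=circ(onz("top",cv2.convexHull(k)[:,0,:],10),46); print(cv2.boundingRect(k),q.round(1),round(e,1))
a=[cv2.imread(f"pics/{n}3.png")[100:300,170:490] for n in("top","scene")]
cv2.imwrite("pics/c3.png",cv2.resize(np.vstack(a),None,fx=1.5,fy=1.5))
E
```

```text
[[440.59128312 -23.75378135]]
gripped 16.3 [643.6   4.  106.2] w 59.5 grip 30.0 F [-0.8  0.6  0.9]
lifted 18.1 [643.2   4.  263.9] w 59.6 grip 30.0 F [ 0.1 -0.3 -2.9]
down hit=True 21.3 [439.9 -24.5 106.1] w 59.7 grip 30.0 F [ 0.2 -0.4  5.4]
open 22.1 [439.4 -24.5 105.8] w 88.2 grip 0.0 F [0.1 0.2 1. ]
(379, 257, 22, 21) [ 402.5 -158.3] 14.6
(402, 205, 33, 27) [ 457.2 -202. ] 15.6
(302, 117, 41, 41) [646.4   8.2] 1.5
```

View pics/c3.png

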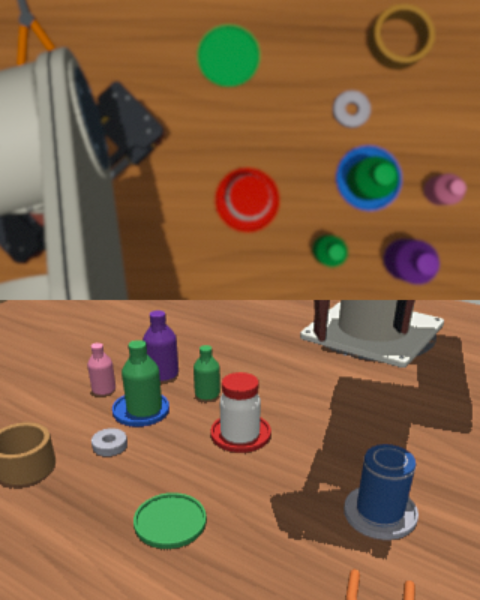

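The jar stands in the red tray and the green tray is clear. Next, bottle to green and tin to blue.

```bash
python3 - <<'E'
from h import *
if pick((470.7,-189.8),127):
    place((647.5,8.5),127)
    env.reach([484,220,HI],Q)
    im=viewer.camera("top")
    for k in blobs(im,"blue",400): q,e=circ(onz("top",cv2.convexHull(k)[:,0,:],10),46); print(q.round(1),round(e,1))
    if pick((484,220.5),111): place((477,-192.5),111)
    env.reach([400,250,330],Q); snap(4,"top","scene")
a=[cv2.imread(f"pics/{n}4.png")[100:300,170:490] for n in("top","scene")]
cv2.imwrite("pics/c4.png",cv2.resize(np.vstack(a),None,fx=1.5,fy=1.5))
st("end")
E
```

```text
gripped 27.8 [ 470.8 -189.9  127.1] w 57.1 grip 30.0 F [-0.8  0.5  1.3]
lifted 29.5 [ 470.3 -189.6  264. ] w 57.2 grip 30.0 F [ 0.9 -0.3 -2.2]
down hit=True 32.8 [647.4   8.5 127.2] w 57.3 grip 30.0 F [-0.8 -0.3  4.7]
open 33.7 [646.5   8.5 126.2] w 87.7 grip 0.0 F [ 0.1 -0.   0.2]
[ 475.4 -194.1] 1.6
[ 799.6 -496.1] 97.8
gripped 38.5 [484.1 220.5 111.2] w 59.5 grip 30.0 F [-0.2 -0.3  2.2]
lifted 40.3 [483.7 220.4 264.1] w 59.5 grip 30.0 F [ 0.2 -0.1 -2.6]
down hit=True 44.4 [ 476.9 -192.5  111.1] w 59.7 grip 30.0 F [ 0.5 -0.3  4. ]
open 45.2 [ 476.3 -192.2  110.6] w 87.8 grip 0.0 F [ 0.3  0.3 -0. ]
end 48.5 [400.4 249.3 329.8] w 87.7 grip 0.0 F [-0.1 -0.5  1. ]
```

View pics/c4.png

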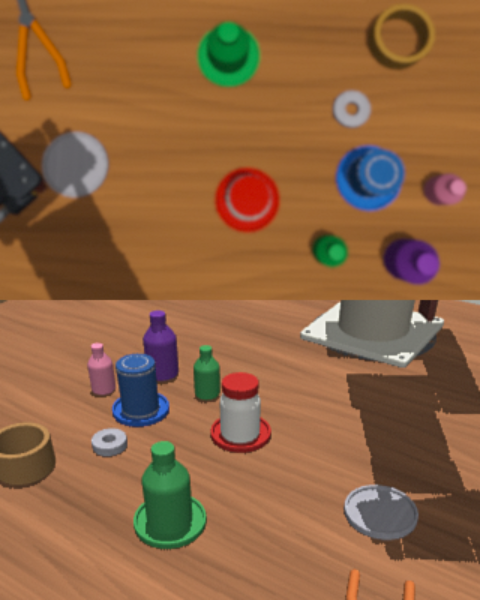

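Each container stands upright in the tray of its own colour, the metal tray is empty, and the pliers, tape roll and bearing have not moved.

```bash
python3 -c "
from station import workorder
print(workorder.sign_off())"
```

```text
the job is handed in; nothing more can be done
None
```

The job is handed in at about 48.5 s of the 109 s: the blue tin, red-lidded jar and green bottle each stand upright in their own tray, the metal tray is empty again, and nothing else was moved.

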